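# Snap the power pack into its charging dock

## Task

Push the black power pack across the desk into the white charging dock until both spring clips have snapped shut behind it and it sits fully home and square, then let go of it. Keep the pack flat on the desk, do not ram it against the stops, and leave the mug, the stapler and the block of notes where they are.

Things in the scene. Friction and masses are not known exactly. Their poses are not given: they have to be found in the camera images.
- pack: Loose black power pack, a flat block 88 (x) by 160 (y) by 38 mm high, 0.4 to 0.75 kg, too wide for most grippers: it slides on the desk. Origin: centre of its underside. Its +x face (brass contacts) enters the dock first. End faces at y = +-80, flat from x = -39 to +18. Upright edges chamfered: 14 in y over 26 in x at the +x face, 9 in y over 5 in x at the -x face. Starts within 0.3 rad of straight ahead.
- pack_back (a point): Middle of the pack's -x face (the one to push, marked by an orange line on top), 19 mm above its underside, at the pack's x = -44 mm. This face is flat over y = -71 to +71 mm. More than 45 N from the gripper counts as ramming and damages it.
- dock: White charging dock fixed to the desk, no floor. Origin on the desk, +x into the dock, mouth at -x, y along its width: a seated pack's pose equals the dock's pose. Rubber stops 1.5 mm beyond the seated position. A sprung block in the middle of the back pushes back with 2 to 5 N over the last 6 mm: a pack not caught by both clips is pushed out again.
- dock_hood (a point): Middle of the front edge of the dock's hood, on its underside: at the dock's x = 8, z = 47 mm. The hood is 230 mm wide, 53 to 56 mm high and reaches back to x = 74 mm, so the pack can only enter by sliding along +x. Cheeks beside the pack stand at x = 32 to 56, y = +-100 to +-114 mm.
- clip_left (a joint): Left (+y) spring clip, a steel leaf hinged at the dock's x = 30, y = 92 mm, 76 mm long. Rad: 0 shut, grows as its roller is spread outwards; 0.09 with the pack's end face passing; under 0.015 once snapped in behind the pack. The roller presses inwards with 2 N (shut) to 3.5 N (spread). Pushing the pack in takes 8 to 18 N in all. If one clip has not snapped, push that end of the pack.
- clip_right (a joint): Right (-y) spring clip, the mirror image, hinged at y = -92 mm; same values.
- clip_left_nose (a point): Top of the left clip's orange upright roller, its nose (radius 5 mm, turns freely, 7 to 35 mm above the desk), on its axis; with the clip shut at the dock's x = -46, y = +78 mm.
- clip_right_nose (a point): The same of the right clip; with the clip shut at the dock's x = -46, y = -78 mm.
- mug: Bystander: blue mug, 80 mm across, 92 mm high, handle at its +y. Origin: centre of its underside.
- stapler: Bystander: red and black stapler, 135 mm (x) by 36 mm by 52 mm high. Origin: centre of its underside.
- notes: Bystander: yellow block of notes, 76 by 76 by 30 mm. Origin: centre of its underside.
Not all that is in view belongs to the job. What is shaped like the pack but purple is not meant.

How it is judged:
On the way:
1. the pack slides in between the clips and its ends spread both of them at once (value of joint each of clip_left, clip_right above 0.04 rad and x of pack in the frame of dock between -0.08 and -0.005 m and horizontal distance between pack and dock below 0.08 m and angle between pack's own z axis and vertical below 0.1 rad), for 0.05 s.
At the end, for the whole second after the job is handed in: The pack rests flat on the desk, seated in the dock: within 3 mm of the seated position along the dock's x, 4 mm across, 0.04 rad square, with both clips snapped shut behind it (each under 0.025 rad) (value of joint each of clip_left, clip_right below 0.025 rad and x of pack in the frame of dock between -0.003 and 0.003 m and y of pack in the frame of dock between -0.004 and 0.004 m and angle between the x axis of pack and the x axis of dock, either way round below 0.04 rad and angle between pack's own z axis and vertical below 0.04 rad and height (world z) of pack below 0.004 m and linear speed of pack below 0.01 m/s); the robot touches nothing.
It fails at once if the pack is rammed: pushed by the gripper or arm with more than 45 N (contact force between any of the fingers, the arm and pack above 45 N).
It fails at once if the pack is tipped by more than 0.25 rad or lifted by more than 25 mm (angle between pack's own z axis and vertical above 0.25 rad or height (world z) of pack above 0.025 m).
It fails at once if the mug, the stapler or the notes are shifted by more than 20 mm (distance of any of mug, stapler, notes from where it was at the start of the episode above 0.02 m).
It also fails if it takes over 72 s, if anything falls off the work surface, if the arm or the gripper's body presses on something with over 40 N, if the wrist force passes 120 N, or if a joint passes its speed limit or range.

## Robot

A 6-joint arm with a two-finger parallel gripper is mounted at the origin on the work surface. World frame = base frame: x ahead of the robot, y to its left, z up, the work surface at z = 0. Lengths are in m, angles in rad, forces in N, time in s.
With the tool pointing down it reaches from about 0.35 to 0.775 m from the base axis. Payload 5.5 kg.
Tool frame: the origin (TCP) lies between the finger pads; the fingertips stand 17 mm ahead of it and the grasp point (between the pads) lies 2 mm behind it (env.finger_overhang is the distance from the TCP to the fingertips, in m); z points along the fingers, y is the line along which they close (so a half turn about z gives the same grasp; the last joint's range is limited). The gripper opens to 85 mm and grips with 20 to 120 N. Pads are 22 mm wide; open, the fingers measure 114 mm over their backs; the gripper's body (76 mm by 85 mm) begins 54 mm behind the grasp point. The pads swing forward as they close: fully open they stand 13 mm farther back than shut.
Start: joints at [-1.396, 0.313, 0.046, 1.304, 0, 1.431], TCP at [0.178, -0.547, 0.248] pointing down, gripper open.
Joint ranges: [-2.76, 2.76], [-0.86, 1.69], [-1.03, 1.26], [-2.2, 2.34], [-1.47, 1.5], [-3.14, 3.14]. Speed limits (rad/s): [2.57, 2.57, 3.14, 3.14, 3.14, 3.14].

## Interface

Orientations are given as a unit quaternion [w, x, y, z].
In Python, from workcell import env gives the robot as it stands. The module is installed in compiled form; this text tells all that it offers.
- The arm moves only by the shell command python3 -m pendant 'ROWS' [FORCE]. ROWS is JSON, a list of rows, each a list of 5 numbers: the gripper's target within -1 to 1 (fully open at 1, half-way at 0, shut at -1), then the shift along the tool's x, y, z in m, then the turn about the tool's z in rad. A call has 1 to 8 rows; each row shifts and turns the commanded pose from where the row before left it, along the tool's axes as they then stand; what a row does not reach is not made up. A row lasts 1/8 s, in which the tool goes at most 62.5 mm and 10.7 degrees, less where a joint would pass 70% of its speed; a pose out of reach is approached as far as the arm can. A call with a gripper value outside its range is refused whole. The fingers move at their own pace and stop on an object; FORCE is the grip in N (left out, the last holds). Time passes only in rows, so rows that do not move let the fingers close. It gives the time, the measured TCP pose, the force, the opening and the grip force at its end, in the units of the state.
- env.get_state(): the state, without advancing time (a new reading comes with each control period).
- env.read_camera(name): name is "side" or "top" or "wrist"; returns the picture (480x640x3 uint8, red, green, blue); there is no depth.
- env.calibration(name): a dict with "K" (3x3 intrinsics, pixels), "T" (4x4, takes a point from camera to world coordinates); the wrist camera has in their place "tool_from_camera" (4x4, takes a point from camera to tool coordinates, whose origin is the TCP and whose axes are the flange's). Camera axes: x right, y down, z forward; pixel columns grow to the right and rows downward; lengths in m; the calibration is good to about 2 mm. A picture is of the moment at which its call begins: read the wrist's pose just before it. calibration takes no time and is no camera call.
- env.hand_in(): hands the job in; it is judged then, once.
Trained networks look in the newest picture that a camera, given by its name, has taken for a name from the list of things; names that differ only in an ending like _2 or _b are one class to them, and where a whole thing is asked for, a point or a joint stands for the part that bears it (a point fixed in the world has none). Each returns a list of dicts, best first, with "score" (0 to 1); they miss things now and then, are a little off and sometimes report something else, mostly with a low value. They report only what shows in the picture. A call takes as long as a camera call. They do not tell look-alikes from the thing itself.
- env.recognise(camera, label): "centre" ([column, row] in pixels, amid what is visible of it).
The state is a dict: "clock": time; "joint_pos": joint angles; "qvel": joint speeds; "tau": joint torques, N m; "tcp_pos": TCP position; "orientation": TCP orientation; "wrist_force": force on the tool from outside, world axes, zero at the start; "ft_torque": the same for the moment, N m; "finger_gap": finger opening in m; "grip_force": force on a finger pad.
Only numpy, scipy, OpenCV 4.12 (cv2) and the standard library are available. Lean on these libraries where they do the work, as an engineer would, in place of code of your own. Each camera call takes 0.05 s, during which the arm holds its last target. There are 200 camera calls.

## Working session

There is one attempt and no reset: what is moved stays moved. The work goes in short steps, Python scripts to look and compute and a shell command to move; the robot and the scene stay as the last step left them, time stands still between calls to the robot, and variables do not carry over. Pictures are saved under pics/ and viewed, at most 11 in all, crops included, and the job is handed in when it is done.

```bash
mkdir -p pics
cat > h.py <<'E'
import numpy as np, cv2
from workcell import env
from scipy.spatial.transform import Rotation as R
def snap(cam,name=None):
    s=env.get_state(); im=env.read_camera(cam)
    if name: cv2.imwrite(f'pics/{name}.png',im[:,:,::-1])
    return s,im
def camT(cam,s=None):
    c=env.calibration(cam)
    if cam!='wrist': return c['K'],np.array(c['T'])
    T=np.eye(4);q=s['orientation'];T[:3,:3]=R.from_quat([q[1],q[2],q[3],q[0]]).as_matrix();T[:3,3]=s['tcp_pos']
    return c['K'],T@np.array(c['tool_from_camera'])
def pix(cam,uv,z,s=None):
    K,T=camT(cam,s); d=T[:3,:3]@np.linalg.solve(np.array(K),[uv[0],uv[1],1]); o=T[:3,3]
    return o+d*(z-o[2])/d[2]
def proj(cam,P,s=None):
    K,T=camT(cam,s); P=np.atleast_2d(P); c=(P-T[:3,3])@T[:3,:3]; p=c@np.array(K).T; return p[:,:2]/p[:,2:]
E
python3 - <<'E'
from h import *
np.set_printoptions(precision=4,suppress=True)
s,_=snap('top','top0')
for l,z in [('pack',.038),('pack_back',.019),('dock',.055),('dock_hood',.047),('clip_left_nose',.035),('clip_right_nose',.035),('mug',.09),('stapler',.05),('notes',.03)]:
    for d in env.recognise('top',l)[:3]: print(l,round(d['score'],2),np.round(d['centre'],1),pix('top',d['centre'],z))
snap('side','side0')
print(s['tcp_pos'],s['orientation'])
c=env.calibration('wrist');print(c); print(env.calibration('top'))
E
```

```text
pack 0.87 [327.  287.2] [ 0.4959 -0.0123  0.038 ]
pack 0.86 [230.5 230.2] [0.6219 0.1963 0.038 ]
pack_back 0.92 [324.5 290.1] [ 0.4895 -0.0067  0.019 ]
pack_back 0.92 [237.3 231.7] [0.6206 0.1852 0.019 ]
pack_back 0.64 [338.9 173.9] [ 0.7478 -0.0423  0.019 ]
dock 0.56 [334.9 173.9] [ 0.7392 -0.0327  0.055 ]
dock_hood 0.72 [340.9 172.1] [ 0.7449 -0.0459  0.047 ]
clip_right_nose 0.56 [382.  206.4] [ 0.67   -0.1349  0.035 ]
mug 0.9 [473.3 277.3] [ 0.5127 -0.3092  0.09  ]
stapler 0.91 [163.5 300.5] [0.472  0.3354 0.05  ]
notes 0.61 [167.1 229.1] [0.6272 0.3382 0.03  ]
[ 0.1779 -0.5462  0.2474] [-0.0009  0.9876  0.1567 -0.    ]
{'K': array([[387.9077,   0.    , 327.6045],
       [  0.    , 387.9077, 238.6411],
       [  0.    ,   0.    ,   1.    ]]), 'tool_from_camera': array([[ 0.0004, -0.9562, -0.2926,  0.0736],
       [ 1.    ,  0.0003,  0.0005, -0.0004],
       [-0.0004, -0.2926,  0.9562, -0.1252],
       [ 0.    ,  0.    ,  0.    ,  1.    ]])}
{'K': array([[458.4908,   0.    , 320.9117],
       [  0.    , 458.4908, 237.0312],
       [  0.    ,   0.    ,   1.    ]]), 'T': array([[-0.012 , -0.9948,  0.1012,  0.5036],
       [-0.9998,  0.0135,  0.0148, -0.0153],
       [-0.0161, -0.101 , -0.9948,  1.0274],
       [ 0.    ,  0.    ,  0.    ,  1.    ]])}
```

View pics/top0.png

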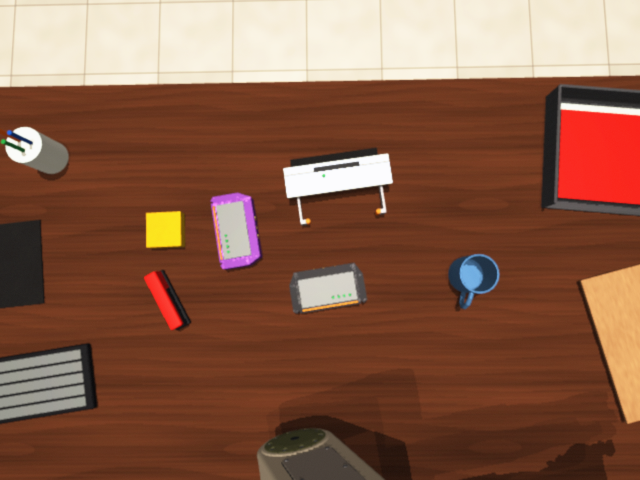

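View pics/side0.png

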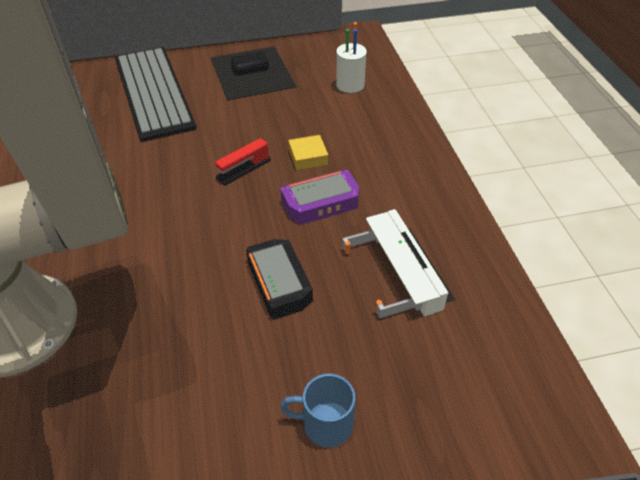

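The top view shows the black pack at (328,288) with its orange line nearest the robot. The purple decoy is at (235,231), and the dock is at (338,175) with rollers at (305,221) and (381,211). Pack and dock are both yawed about +0.15 rad. The side view agrees. I'll move the wrist camera over them for a closer measurement.

```bash
python3 -m pendant '[[1,0.0355,-0.0243,-0.006,0],[1,0.0355,-0.0243,-0.006,0],[1,0.0355,-0.0243,-0.006,0],[1,0.0355,-0.0243,-0.006,0],[1,0.0355,-0.0243,-0.006,0],[1,0.0355,-0.0243,-0.006,0],[1,0.0355,-0.0243,-0.006,0],[1,0.0355,-0.0243,-0.006,0]]'
python3 -m pendant '[[1,0.0355,-0.0243,-0.006,0],[1,0.0355,-0.0243,-0.006,0],[1,0.0355,-0.0243,-0.006,0],[1,0.0355,-0.0243,-0.006,0],[1,0.0355,-0.0243,-0.006,0],[1,0.0355,-0.0243,-0.006,0.08],[1,0.0355,-0.0243,-0.006,0.085],[1,0,0,0,0]]'
python3 - <<'E'
from h import *
np.set_printoptions(precision=4,suppress=True)
s,im=snap('wrist','w1')
print(s['tcp_pos'],s['orientation'],env.finger_overhang)
for l,z in [('pack',.038),('pack_back',.019),('dock_hood',.047),('clip_left_nose',.035),('clip_right_nose',.035)]:
    for d in env.recognise('wrist',l)[:3]: print(l,round(d['score'],2),np.round(d['centre'],1),pix('wrist',d['centre'],z,s))
# orange blobs
h=cv2.cvtColor(im,cv2.COLOR_RGB2HSV)
m=cv2.inRange(h,(6,150,120),(22,255,255))
n,_,st,c=cv2.connectedComponentsWithStats(m)
for i in range(1,n):
    if st[i,4]>15: print(st[i],c[i])
E
```

```text
clock: 1.55
tcp_pos: [0.3886, -0.2728, 0.2967]
orientation: [0.0, 0.988, 0.157, 0.0]
wrist_force: [0.3, -0.7, -0.1]
finger_gap: 0.0852
grip_force: 0.0
clock: 2.55
tcp_pos: [0.5757, -0.0355, 0.3381]
orientation: [-0.0, 0.997, 0.077, 0.0]
wrist_force: [-0.7, 0.5, -0.0]
finger_gap: 0.0854
grip_force: 0.0
[ 0.5757 -0.0355  0.3381] [-0.      0.9971  0.0766  0.0003] 0.017
pack 0.95 [297.3 249.4] [ 0.5017 -0.0114  0.038 ]
pack 0.81 [129.  110.6] [0.626  0.1817 0.038 ]
pack 0.16 [14.5 91. ] [0.6274 0.298  0.038 ]
pack_back 0.98 [296.5 249.8] [ 0.4945 -0.01    0.019 ]
pack_back 0.94 [130.1 108.9] [0.627  0.1897 0.019 ]
dock_hood 0.93 [361.4  36.5] [ 0.7299 -0.0446  0.047 ]
clip_left_nose 0.63 [360.6  34.9] [ 0.7335 -0.0442  0.035 ]
clip_left_nose 0.59 [266.3 102.2] [0.6562 0.0418 0.035 ]
clip_right_nose 0.97 [439.1 104.3] [ 0.6818 -0.1368  0.035 ]
[ 0 51  9 15 21] [ 6. 56.]
[ 75  53  25 120 438] [ 86.7352 111.5639]
[ 9 70  3 20 23] [ 9.8696 79.4783]
[274 116  10  12  91] [278.3956 121.7582]
[419 120  10  12  88] [423.8864 125.6477]
[  0 127  14   2  16] [  6.375  127.5625]
[248 286 101   4 250] [292.14  287.448]
```

View pics/w1.png

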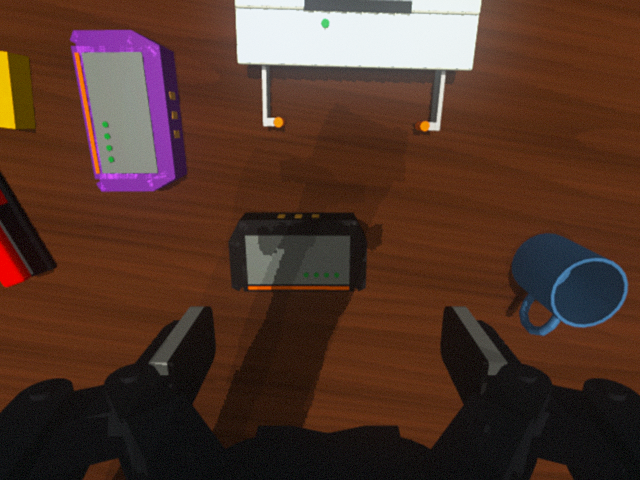

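The wrist view shows the dock's two rollers at (278,122) and (424,126). The pack's orange line runs from 248 to 349 at row 287, and the hood's front edge is near row 67. I'll work out both poses from these.

```bash
cat >> h.py <<'E'
def measure(s,im,verbose=True):
    h=cv2.cvtColor(im,cv2.COLOR_RGB2HSV); m=cv2.inRange(h,(6,150,120),(22,255,255))
    n,lab,st,c=cv2.connectedComponentsWithStats(m)
    out={}
    P=[(i,st[i]) for i in range(1,n) if st[i,4]>40]
    rol=[]
    for i,a in P:
        q=np.argwhere(lab==i)[:,::-1].astype(float)
        w=np.array([pix('wrist',u,.038,s)[:2] for u in q])
        if a[4]<250 and max(a[2],a[3])<25: rol.append(pix('wrist',c[i],.033,s)[:2])
        else:
            vx,vy,x0,y0=cv2.fitLine(w.astype(np.float32),cv2.DIST_L2,0,.001,.001).ravel()
            d=np.array([vx,vy]);t=(w-[x0,y0])@d; yaw=np.arctan2(-d[0],d[1]); yaw=(yaw+np.pi/2)%np.pi-np.pi/2
            print('line',[x0,y0],'mid',np.array([x0,y0])+d*(t.max()+t.min())/2,'len',np.ptp(t),'yaw',yaw)
    for r in rol: print('roller',r)
    return rol
E
python3 - <<'E'
from h import *
np.set_printoptions(precision=4,suppress=True)
s=env.get_state(); im=cv2.imread('pics/w1.png')[:,:,::-1].copy()
measure(s,im)
# hood front edge: white boundary bottom line
g=im.min(2)
pts=[]
for u in list(range(275,432,4)):
    col=g[40:110,u]; r=np.where(col>150)[0]
    pts.append((u,40+r.max()))
w=np.array([pix('wrist',u,.047,s)[:2] for u in pts]); p=np.polyfit(w[:,1],w[:,0],1); print('hood yaw',-np.arctan(p[0]))
for u,z in [((237,66),.05),((475,69),.05),((240,288),.038),((357,289),.038),((231,290),0.0),((365,290),0.0)]: print(u,pix('wrist',u,z,s)[:2])
E
```

```text
line [np.float32(0.61632603), np.float32(0.2219065)] mid [0.6138 0.2215] len 0.11830323488093764 yaw -1.4155751
line [np.float32(0.4508784), np.float32(-0.014039832)] mid [ 0.4519 -0.0209] len 0.11938021166032303 yaw 0.14819098
roller [0.6366 0.0239]
roller [ 0.6557 -0.1299]
hood yaw 0.12336974343786074
(237, 66) [0.683  0.0679]
(475, 69) [ 0.7151 -0.1638]
(240, 288) [0.4409 0.0474]
(357, 289) [ 0.4604 -0.0909]
(231, 290) [0.4181 0.0654]
(365, 290) [ 0.4439 -0.1072]
```

```bash
python3 -m pendant '[[-0.53,0,0,0.01,-0.171],[-0.53,0,0,0.01,-0.171],[-0.53,0,0,0.01,-0.171],[-0.53,0,0,0.01,-0.171],[-0.53,0,0,0.01,-0.171],[-0.53,0,0,0.01,-0.171],[-0.53,0,0,0.01,-0.171],[-0.53,0,0,0.01,-0.171]]'
python3 -m pendant '[[-0.53,0,0,0.01,-0.172],[-0.53,0,0,0,0]]'
cat >> h.py <<'E'
DOCK=np.array([.6915,-.0478]);DYAW=.1235
def todock(p):
    c,s_=np.cos(DYAW),np.sin(DYAW); return np.array([[c,s_],[-s_,c]])@(np.array(p)[:2]-DOCK)
def fromdock(q):
    c,s_=np.cos(DYAW),np.sin(DYAW); return DOCK+np.array([[c,-s_],[s_,c]])@np.array(q)
def psi(s):
    q=s['orientation']; M=R.from_quat([q[1],q[2],q[3],q[0]]).as_matrix(); return np.arctan2(M[1,0],M[0,0]),M
def delta(target):  # dock-frame xy + world z
    s=env.get_state(); a,M=psi(s); w=np.r_[fromdock(target[:2]),target[2]]
    print('psi-dock',a-DYAW,'tcp dock',todock(s['tcp_pos']),s['tcp_pos'][2],'shift tool',M.T@(w-np.array(s['tcp_pos'])),'j',np.round(s['joint_pos'],2))
E
python3 -c "
from h import *
delta([-.202,.173,.10])"
```

```text
clock: 3.85
tcp_pos: [0.5736, -0.0385, 0.2582]
orientation: [0.0, 0.724, 0.69, -0.0]
wrist_force: [1.1, 0.9, -0.2]
finger_gap: 0.0206
grip_force: 0.0
clock: 4.1
tcp_pos: [0.5732, -0.0382, 0.2477]
orientation: [-0.001, 0.665, 0.747, -0.0]
wrist_force: [0.3, -0.4, 0.1]
finger_gap: 0.0203
grip_force: 0.0
psi-dock 1.5632027446831869 tcp dock [-0.11620483  0.02408336] 0.2477284818181379 shift tool [ 0.1482133  -0.08670942  0.14790191] j [-0.21  0.31  0.05  1.3  -0.    1.25]
```

```bash
python3 -m pendant '[[-0.53,0.037,-0.0217,0.012,-0.008],[-0.53,0.037,-0.0217,0.012,0],[-0.53,0.037,-0.0217,0.012,0],[-0.53,0.037,-0.0217,0.012,0],[-0.53,0,0,0.043,0],[-0.53,0,0,0.043,0],[-0.53,0,0,0.043,0],[-0.53,0,0,0.043,0]]'
python3 -m pendant '[[-0.53,0,0,0,0]]'
python3 - <<'E'
from h import *
delta([-.202,.091,.027]); snap('wrist','w2')
E
```

```text
clock: 5.1
tcp_pos: [0.4703, 0.0982, 0.028]
orientation: [0.001, 0.662, 0.749, 0.001]
wrist_force: [0.6, 0.5, -0.9]
finger_gap: 0.0202
grip_force: 0.0
clock: 5.22
tcp_pos: [0.4669, 0.098, 0.0263]
orientation: [-0.002, 0.662, 0.749, -0.002]
wrist_force: [0.1, -0.2, 0.8]
finger_gap: 0.0204
grip_force: 0.0
psi-dock 1.5710833467058452 tcp dock [-0.20489294  0.17235337] 0.026340278619802076 shift tool [-0.08135395  0.00286546 -0.00070639] j [ 0.04  0.32 -0.54  0.71 -0.    1.49]
```

View pics/w2.png

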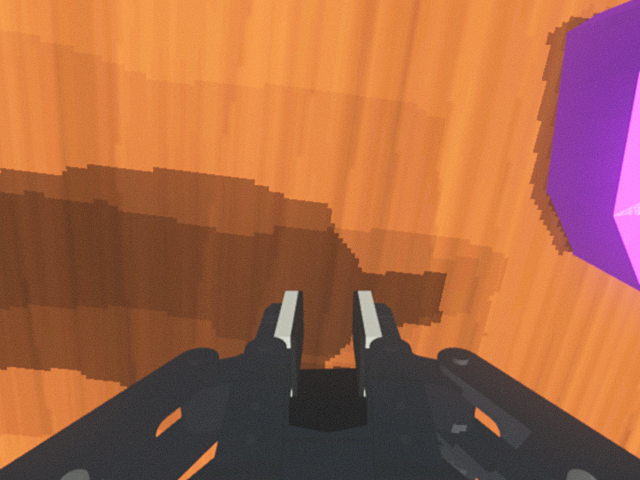

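The wrist view shows the fingers 20 mm apart beside the pack's +y end. The purple decoy is well clear at the upper right.

```bash
python3 -m pendant '[[-0.53,-0.01,0.001,0,0],[-0.53,-0.01,0.001,0,0],[-0.53,-0.01,0.001,0,0],[-0.53,-0.01,0,0,0],[-0.53,-0.01,0,0,0],[-0.53,-0.01,0,0,0],[-0.53,-0.01,0,0,0],[-0.53,-0.005,0,0,0]]'
python3 -m pendant '[[-0.53,-0.006,0,0,0],[-0.53,0,0,0,0]]'
python3 - <<'E'
from h import *
np.set_printoptions(precision=4,suppress=True)
delta([-.202,.091,.027]); s,im=snap('top','top1')
for l,z in [('pack',.038),('pack_back',.019)]:
    for d in env.recognise('top',l)[:2]: print(l,d['score'],d['centre'],todock(pix('top',d['centre'],z)))
E
```

```text
clock: 6.28
tcp_pos: [0.4828, 0.0243, 0.0293]
orientation: [0.0, 0.661, 0.75, 0.001]
wrist_force: [-0.5, 5.1, 3.9]
finger_gap: 0.0202
grip_force: 2.7
clock: 6.52
tcp_pos: [0.4834, 0.018, 0.0288]
orientation: [0.001, 0.661, 0.75, 0.0]
wrist_force: [0.5, 1.1, 1.5]
finger_gap: 0.0203
grip_force: 0.7
psi-dock 1.5734141346705242 tcp dock [-0.1985  0.0909] 0.028798359928662386 shift tool [ 0.0001 -0.0036  0.0018] j [-0.13  0.32 -0.53  0.72 -0.    1.32]
pack 0.93 [369.7, 283.3] [-0.1939 -0.0325]
pack 0.79 [231.9, 229.9] [-0.0388  0.2478]
pack_back 0.88 [361.9, 282.1] [-0.1892 -0.0177]
pack_back 0.74 [235.5, 231.3] [-0.0402  0.2439]
```

```bash
python3 -m pendant '[[-0.53,0.03,0,0,0],[-0.53,0.02,0,0,0],[-0.53,0,0,-0.05,0],[-0.53,0,0,-0.05,0],[-0.53,0,0,-0.05,0.17],[-0.53,0,0,-0.05,0.17],[-0.53,0,0,-0.05,0.17],[-0.53,0,0,-0.05,0.17]]'
python3 -m pendant '[[0.6,0,0,0,0.178],[0.6,0,0,0,0.178],[0.6,0,0,0,0.178],[0.6,0,0,0,0.178],[0.6,0,0,0,0.179],[0.6,0.03,0.045,0,0],[0.6,0.03,0.045,0,0],[0.6,0.02,0.04,0,0]]'
python3 -m pendant '[[0.6,0,0,0,0]]'
python3 - <<'E'
from h import *
np.set_printoptions(precision=4,suppress=True)
s,im=snap('wrist','w3');delta([-.29,0,.12]); r=measure(s,im); print([todock(x) for x in r])
for l,z in [('pack',.038),('pack_back',.019)]:
    for d in env.recognise('wrist',l)[:2]: print(l,d['score'],d['centre'],todock(pix('wrist',d['centre'],z,s)))
E
```

```text
clock: 7.68
tcp_pos: [0.4761, 0.0678, 0.3298]
orientation: [0.001, 0.875, 0.485, -0.0]
wrist_force: [1.2, -0.1, -0.0]
finger_gap: 0.0197
grip_force: 0.0
clock: 8.68
tcp_pos: [0.5733, -0.0524, 0.3277]
orientation: [0.0, 0.998, 0.063, -0.0]
wrist_force: [0.3, 0.2, 0.0]
finger_gap: 0.0683
grip_force: 0.0
clock: 8.8
tcp_pos: [0.5734, -0.0536, 0.3266]
orientation: [0.0, 0.998, 0.061, -0.001]
wrist_force: [-0.5, 1.2, 0.3]
finger_gap: 0.0682
grip_force: 0.0
psi-dock 0.0008893665498156539 tcp dock [-0.1187  0.0105] 0.3270576240408384 shift tool [-0.1708  0.0103  0.2074] j [-0.23  0.31  0.23  1.5  -0.    2.79]
line [np.float32(0.6173849), np.float32(0.22500661)] mid [0.6151 0.2246] len 0.11926350885912955 yaw -1.410218
line [np.float32(0.46002907), np.float32(-0.08254463)] mid [ 0.4594 -0.0778] len 0.11876973447118372 yaw 0.12957597
roller [0.6389 0.0273]
roller [ 0.6585 -0.1263]
[array([-0.043 ,  0.0811]), array([-0.0424, -0.0738])]
pack 0.75 [105.4, 111.7] [-0.037   0.2337]
pack 0.58 [333.7, 255.9] [-0.1921  0.0017]
pack_back 0.72 [333.7, 253.6] [-0.196   0.0014]
pack_back 0.61 [106.1, 111.2] [-0.0361  0.2432]
```

View pics/w3.png

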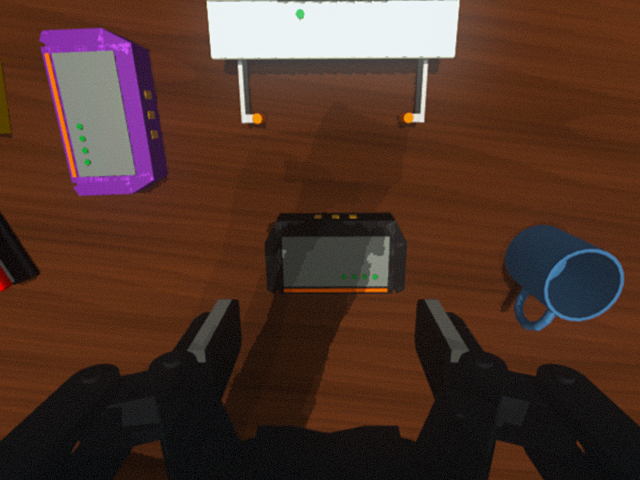

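The wrist view shows the pack square behind the dock, with its orange line mid at column 336 and the rollers at 257 and 409. The pack is about 5 mm right of the dock axis. I'll go behind it and push slightly diagonally.

```bash
python3 -m pendant '[[0.6,-0.055,0.004,0,0],[0.6,-0.055,0.004,0,0],[0.6,-0.055,0.003,0.03,0],[0.6,0,0,0.055,0],[0.6,0,0,0.055,0],[0.6,0,0,0.055,0],[0.6,0,0,0.055,0],[0.6,0,0,0.045,0]]'
python3 -m pendant '[[0.6,0,0,0.006,0],[0.6,0,0,0,0]]'
python3 - <<'E'
from h import *
np.set_printoptions(precision=4,suppress=True)
delta([-.25,0,.02]); s,im=snap('wrist','w4'); measure(s,im)
E
```

```text
clock: 9.95
tcp_pos: [0.4091, -0.0811, 0.0323]
orientation: [0.0, 0.998, 0.064, 0.0]
wrist_force: [0.3, -0.3, 0.0]
finger_gap: 0.0684
grip_force: 0.0
clock: 10.2
tcp_pos: [0.4105, -0.0821, 0.0284]
orientation: [0.0, 0.998, 0.064, 0.0]
wrist_force: [0.6, 1.3, 0.9]
finger_gap: 0.0682
grip_force: 0.0
psi-dock 0.004388748558997901 tcp dock [-0.2831  0.0006] 0.02841598275068213 shift tool [0.0331 0.0007 0.0084] j [-0.39  0.22 -0.68  0.67 -0.    2.62]Traceback (most recent call last):
  File "<stdin>", line 3, in <module>
  File "h.py", line 26, in measure
    w=np.array([pix('wrist',u,.038,s)[:2] for u in q])
                ~~~^^^^^^^^^^^^^^^^^^
  File "h.py", line 14, in pix
    K,T=camT(cam,s); d=T[:3,:3]@np.linalg.solve(np.array(K),[uv[0],uv[1],1]); o=T[:3,3]
        ~~~~^^^^^^^
  File "h.py", line 9, in camT
    c=env.calibration(cam)
ValueError: time passes only in moves, steps and waits
```

View pics/w4.png

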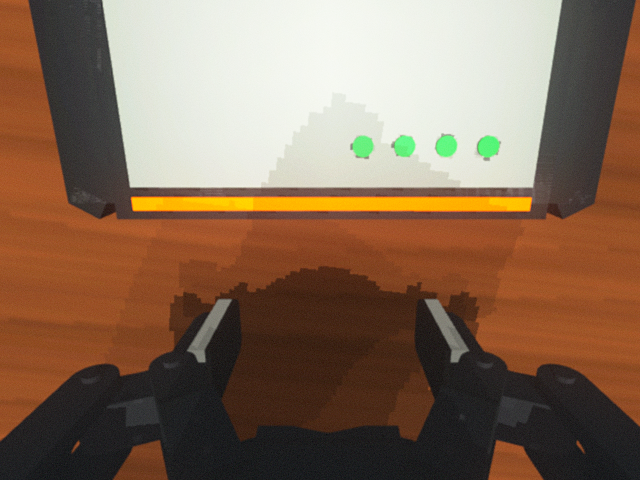

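The pack's back face is parallel to the finger line, about 20 mm ahead. Lower slightly and push.

```bash
python3 -m pendant '[[0.6,0.01,0,0.008,0],[0.6,0.01,0,0,0],[0.6,0.01,0,0,0],[0.6,0.01,-0.0005,0,0],[0.6,0.01,-0.0005,0,0],[0.6,0.01,-0.0005,0,0],[0.6,0.01,-0.0005,0,0],[0.6,0.01,-0.0005,0,0]]'
python3 -m pendant '[[0.6,0.01,-0.0005,0,0],[0.6,0.01,-0.0005,0,0],[0.6,0.01,-0.0005,0,0],[0.6,0,0,0,0]]'
cat >> h.py <<'E'
_c={}
_oc=env.calibration
def camT(cam,s=None):
    if cam not in _c: _c[cam]=_oc(cam)
    c=_c[cam]
    if cam!='wrist': return c['K'],np.array(c['T'])
    T=np.eye(4);T[:3,:3]=psi(s)[1];T[:3,3]=s['tcp_pos']
    return c['K'],T@np.array(c['tool_from_camera'])
def close(s,im):
    h=cv2.cvtColor(im,cv2.COLOR_RGB2HSV); m=cv2.inRange(h,(8,200,215),(24,255,255))
    n,lab,st,c=cv2.connectedComponentsWithStats(m)
    for i in range(1,n):
        if st[i,4]>80:
            x,y,w,hh,a=st[i]
            print(st[i],np.round(c[i],1),'dock',todock(pix('wrist',c[i],.038 if w>100 else .035,s)))
            if w>100:
                q=np.argwhere(lab==i)[:,::-1]; A=np.cov(q.T); sl=A[0,1]/A[0,0]
                e=[pix('wrist',(u,c[i][1]+sl*(u-c[i][0])),.038,s) for u in (x,x+w)]
                E=[todock(k) for k in e]; d=E[0]-E[1]; print('  ends',E,'yaw rel dock',np.arctan2(-d[0],d[1]))
E
python3 - <<'E'
from h import *
np.set_printoptions(precision=4,suppress=True)
delta([-.157,0,.02]); s,im=snap('wrist','w5'); close(s,im)
E
```

```text
clock: 11.25
tcp_pos: [0.488, -0.0696, 0.0191]
orientation: [-0.0, 0.998, 0.063, -0.002]
wrist_force: [-5.6, -0.8, 4.7]
finger_gap: 0.0684
grip_force: 2.7
clock: 11.75
tcp_pos: [0.5195, -0.0644, 0.0192]
orientation: [-0.0, 0.998, 0.064, 0.0]
wrist_force: [0.3, 0.2, 0.2]
finger_gap: 0.068
grip_force: 0.0
psi-dock 0.0037183863583317156 tcp dock [-0.1728  0.0048] 0.019182322245385634 shift tool [ 0.0158  0.0048 -0.0008] j [-0.28  0.4  -0.44  0.73  0.    2.74]
[ 132  315  125   12 1435] [192.2 320.3] dock [-0.1582  0.0465]
  ends [array([-0.1584,  0.065 ]), array([-0.158 ,  0.0266])] yaw rel dock 0.010572101937760519
[ 380  315  148   13 1712] [458.7 320.6] dock [-0.1579 -0.0352]
  ends [array([-0.1578, -0.0111]), array([-0.1581, -0.0565])] yaw rel dock -0.007835708844896403
```

View pics/w5.png

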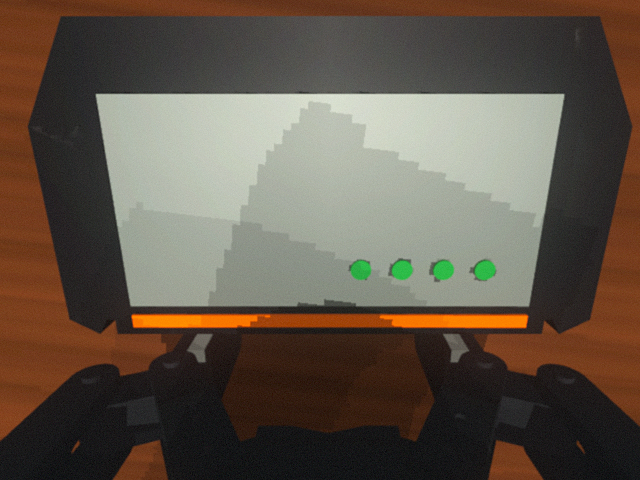

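The pack is square on both fingers, with the line at row 320 and mid column about 330. The rollers aren't in view yet, so I'll push on to the mouth and look again.

```bash
python3 -m pendant '[[0.6,0.008,0,0,0],[0.6,0.008,0,0,0],[0.6,0.008,0,0,0],[0.6,0.002,0,0,0],[0.6,0,0,0,0]]'
python3 - <<'E'
from h import *
np.set_printoptions(precision=4,suppress=True)
delta([-.157,0,.02]); s,im=snap('wrist','w6'); close(s,im)
for l in ('clip_left_nose','clip_right_nose'):
    for d in env.recognise('wrist',l)[:2]: print(l,d['score'],d['centre'],todock(pix('wrist',d['centre'],.035,s)))
E
```

```text
clock: 12.42
tcp_pos: [0.5451, -0.0613, 0.0194]
orientation: [0.0, 0.998, 0.063, 0.0]
wrist_force: [-1.5, -0.5, -0.7]
finger_gap: 0.0684
grip_force: 0.5
psi-dock 0.0034129032102117873 tcp dock [-0.1469  0.0046] 0.019363138280772713 shift tool [-0.0101  0.0046 -0.0006] j [-0.26  0.44 -0.37  0.76  0.    2.76]
[  4   0  37  15 386] [22.8  5.5] dock [-0.0464  0.0813]
[627   0  13  14 127] [634.4   5.2] dock [-0.0457 -0.0714]
[ 132  315  129   12 1464] [193.8 320.3] dock [-0.1324  0.046 ]
  ends [array([-0.1327,  0.065 ]), array([-0.1322,  0.0253])] yaw rel dock 0.011796389555935144
[ 377  315  150   12 1627] [458.1 320.3] dock [-0.1322 -0.0352]
  ends [array([-0.132 , -0.0103]), array([-0.1323, -0.0564])] yaw rel dock -0.004948782599620146
clip_left_nose 0.68 [42.0, 10.1] [-0.0474  0.0767]
clip_right_nose 0.95 [612.9, 13.2] [-0.0475 -0.0665]
```

View pics/w6.png

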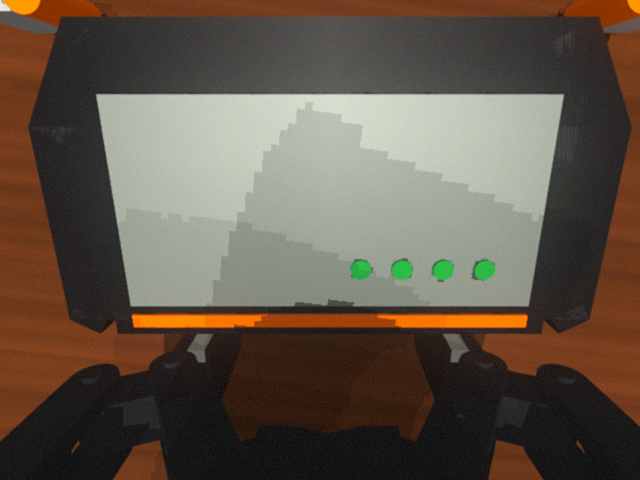

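The rollers at about (22,5) and (640,5) lie symmetric about the pack's mid column of 330, so it is centred within about 1 mm. I'll push in at moderate speed.

```bash
python3 -m pendant '[[0.6,0.006,0,0,0],[0.6,0.006,0,0,0],[0.6,0.006,0,0,0],[0.6,0.006,0,0,0],[0.6,0.006,0,0,0]]'
python3 -m pendant '[[0.6,0.006,0,0,0],[0.6,0.006,0,0,0],[0.6,0.006,0,0,0],[0.6,0.006,0,0,0],[0.6,0.006,0,0,0],[0.6,0.006,0,0,0],[0.6,0,0,0,0]]'
python3 - <<'E'
from h import *
np.set_printoptions(precision=4,suppress=True)
delta([-.057,0.004,.02]); s,im=snap('wrist','w7'); close(s,im)
E
```

```text
clock: 13.2
tcp_pos: [0.5718, -0.0577, 0.0192]
orientation: [0.0, 0.998, 0.063, -0.003]
wrist_force: [-12.6, -0.9, 8.3]
finger_gap: 0.0684
grip_force: 6.4
clock: 14.08
tcp_pos: [0.6116, -0.0529, 0.0196]
orientation: [0.0, 0.998, 0.064, 0.001]
wrist_force: [-0.4, 0.1, -0.7]
finger_gap: 0.0684
grip_force: 0.0
psi-dock 0.0036421023630507088 tcp dock [-0.0799  0.0048] 0.019631926998109086 shift tool [ 0.0229  0.0009 -0.0003] j [-0.22  0.54 -0.2   0.83  0.    2.8 ]
[ 31 235  27  31 644] [ 44.1 250.2] dock [-0.044   0.0899]
[602 234  27  31 636] [614.7 249.4] dock [-0.0431 -0.0808]
[ 133  315  130   11 1341] [194.6 319.9] dock [-0.0655  0.046 ]
  ends [array([-0.0656,  0.065 ]), array([-0.0653,  0.0249])] yaw rel dock 0.008369432446788512
[ 385  315  141   11 1482] [457.6 319.9] dock [-0.0652 -0.035 ]
  ends [array([-0.0652, -0.0126]), array([-0.0652, -0.0561])] yaw rel dock -7.742600346588955e-05
```

View pics/w7.png

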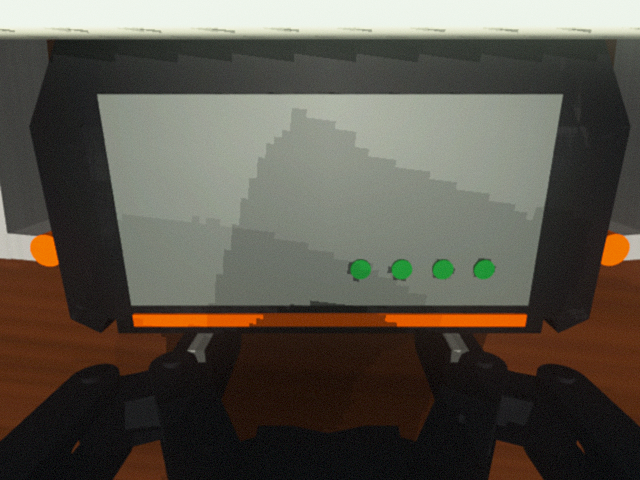

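Both clips are spread symmetrically, with rollers at (44,250) and (615,249), and about 23 mm remain. I'll slow down for the last stretch.

```bash
python3 -m pendant '[[0.6,0.004,0,0,0],[0.6,0.004,0,0,0],[0.6,0.004,0,0,0],[0.6,0.003,0,0,0],[0.6,0.003,0,0,0]]'
python3 -m pendant '[[0.6,0.002,0,0,0],[0.6,0.002,0,0,0],[0.6,0.0,0,0,0]]'
python3 - <<'E'
from h import *
np.set_printoptions(precision=4,suppress=True)
delta([-.057,0.004,.02]); s,im=snap('wrist'); close(s,im)
E
```

```text
clock: 14.75
tcp_pos: [0.6277, -0.0508, 0.0197]
orientation: [0.0, 0.998, 0.063, -0.0]
wrist_force: [-5.1, -0.9, 3.5]
finger_gap: 0.0684
grip_force: 2.5
clock: 15.12
tcp_pos: [0.6323, -0.0502, 0.0194]
orientation: [0.0, 0.998, 0.063, 0.0]
wrist_force: [-3.2, -0.9, 1.7]
finger_gap: 0.0681
grip_force: 1.5
psi-dock 0.0033247994375448786 tcp dock [-0.0591  0.0049] 0.019445171124106535 shift tool [ 0.0021  0.001  -0.0006] j [-0.21  0.58 -0.13  0.86  0.    2.81]
[586 299  29  28 558] [600.9 312.7] dock [-0.0431 -0.0807]
[ 45 300  30  28 567] [ 58.1 313.6] dock [-0.0441  0.0898]
[ 133  316  126   11 1327] [193.5 320.9] dock [-0.0448  0.0464]
  ends [array([-0.045,  0.065]), array([-0.0446,  0.0263])] yaw rel dock 0.008234694711147713
[ 383  316  144   11 1472] [458.7 320.9] dock [-0.0445 -0.0352]
  ends [array([-0.0445, -0.0119]), array([-0.0446, -0.0562])] yaw rel dock -0.0020852276646685557
```

```bash
python3 -m pendant '[[0.6,0.001,0,0,0],[0.6,0.001,0,0,0],[0.6,0.001,0,0,0],[0.6,0.0,0,0,0]]'
python3 - <<'E'
from h import *
np.set_printoptions(precision=4,suppress=True)
delta([-.057,0.004,.02]); s,im=snap('wrist'); close(s,im)
E
```

```text
clock: 15.68
tcp_pos: [0.6347, -0.0499, 0.0193]
orientation: [0.0, 0.998, 0.063, -0.0]
wrist_force: [-3.7, -0.4, 2.7]
finger_gap: 0.068
grip_force: 2.1
psi-dock 0.0032687796142223946 tcp dock [-0.0566  0.005 ] 0.019315674842692834 shift tool [-0.0004  0.001  -0.0007] j [-0.2   0.58 -0.13  0.86 -0.    2.81]
[ 49 307  31  28 564] [ 62.1 321.2] dock [-0.0442  0.089 ]
[581 306  31  28 567] [597.4 320.2] dock [-0.0433 -0.08  ]
[ 133  316  133   11 1365] [195.3 320.8] dock [-0.0423  0.0458]
  ends [array([-0.0424,  0.065 ]), array([-0.0421,  0.0241])] yaw rel dock 0.00951879817751627
[ 383  316  144   11 1497] [457.7 320.9] dock [-0.042  -0.0348]
  ends [array([-0.042 , -0.0118]), array([-0.042 , -0.0561])] yaw rel dock -0.0014577554222551543
```

```bash
python3 -m pendant '[[0.6,0.001,0,0,0],[0.6,0.001,0,0,0],[0.6,0.0,0,0,0]]'
python3 - <<'E'
from h import *
np.set_printoptions(precision=4,suppress=True)
delta([-.057,0.004,.02]); s,im=snap('wrist'); close(s,im)
E
```

```text
clock: 16.1
tcp_pos: [0.638, -0.0494, 0.0195]
orientation: [-0.0, 0.998, 0.063, 0.001]
wrist_force: [-0.3, -0.5, -0.5]
finger_gap: 0.0684
grip_force: 0.0
psi-dock 0.003567459821370106 tcp dock [-0.0533  0.005 ] 0.019543897536282096 shift tool [-0.0037  0.001  -0.0005] j [-0.2   0.58 -0.12  0.87  0.    2.81]
[ 133  315  128   11 1349] [194.8 319.9] dock [-0.0388  0.0461]
  ends [array([-0.0389,  0.0651]), array([-0.0387,  0.0257])] yaw rel dock 0.007162449168694132
[ 379  315  148   11 1507] [457.1 319.9] dock [-0.0385 -0.0347]
  ends [array([-0.0385, -0.0106]), array([-0.0385, -0.0562])] yaw rel dock -0.001731515919888764
[569 315  31  26 515] [585.1 329.2] dock [-0.0433 -0.0769]
[ 62 316  31  26 506] [ 75.5 330.3] dock [-0.0443  0.0856]
```

```bash
python3 -m pendant '[[0.6,0.001,0,0,0],[0.6,0.001,0,0,0],[0.6,0.0,0,0,0]]'
python3 - <<'E'
from h import *
np.set_printoptions(precision=4,suppress=True)
delta([-.057,0.004,.02]); s,im=snap('wrist','w8'); close(s,im)
E
```

```text
clock: 16.52
tcp_pos: [0.6387, -0.0493, 0.0194]
orientation: [0.0, 0.998, 0.063, -0.0]
wrist_force: [-0.9, 0.4, 1.6]
finger_gap: 0.0683
grip_force: 0.7
psi-dock 0.0033224024979184585 tcp dock [-0.0525  0.0051] 0.019366562715373695 shift tool [-0.0045  0.001  -0.0006] j [-0.2   0.59 -0.11  0.87 -0.    2.81]
[ 133  316  122   11 1295] [192.4 320.9] dock [-0.0382  0.0468]
  ends [array([-0.0384,  0.0651]), array([-0.0381,  0.0276])] yaw rel dock 0.0075544559823710776
[ 385  316  142   11 1483] [458.6 320.9] dock [-0.0379 -0.035 ]
  ends [array([-0.0379, -0.0124]), array([-0.038, -0.056])] yaw rel dock -0.0016938656709911185
[ 65 319  31  25 500] [ 78.8 332.6] dock [-0.0442  0.0846]
[566 318  31  26 506] [582.3 331.7] dock [-0.0433 -0.076 ]
```

View pics/w8.png

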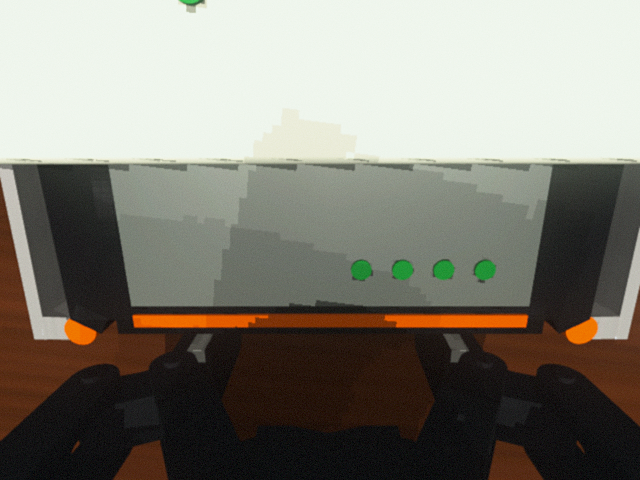

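Both rollers, at (79,333) and (582,332), are dropping in behind the back chamfers evenly. They are about 0.024 rad open, so slightly more push is needed.

```bash
python3 -m pendant '[[0.6,0.001,0,0,0],[0.6,0.0005,0,0,0],[0.6,0.0,0,0,0]]'
python3 - <<'E'
from h import *
np.set_printoptions(precision=4,suppress=True)
delta([-.057,0.004,.02]); s,im=snap('wrist'); close(s,im)
E
```

```text
clock: 16.95
tcp_pos: [0.6399, -0.0491, 0.0193]
orientation: [-0.0, 0.998, 0.063, -0.0]
wrist_force: [-4.2, 0.5, 2.6]
finger_gap: 0.0684
grip_force: 2.0
psi-dock 0.0032200349261502503 tcp dock [-0.0514  0.0051] 0.01934766540403564 shift tool [-0.0056  0.0011 -0.0006] j [-0.2   0.59 -0.11  0.87 -0.    2.81]
[ 133  316  129   11 1357] [195.  320.9] dock [-0.0371  0.046 ]
  ends [array([-0.0372,  0.0651]), array([-0.0369,  0.0255])] yaw rel dock 0.007183567881601372
[ 383  316  144   11 1473] [459.  320.9] dock [-0.0368 -0.0351]
  ends [array([-0.0367, -0.0117]), array([-0.0368, -0.056 ])] yaw rel dock -0.0016374859276946409
[561 321  31  25 501] [577.2 334.2] dock [-0.0431 -0.0745]
[ 70 322  31  25 498] [ 83.9 335.2] dock [-0.044   0.0832]
```

```bash
python3 -m pendant '[[0.6,0.0005,0,0,0],[0.6,0.0005,0,0,0],[0.6,0.0,0,0,0]]'
python3 - <<'E'
from h import *
np.set_printoptions(precision=4,suppress=True)
delta([-.057,0.004,.02]); s,im=snap('wrist'); close(s,im)
E
```

```text
clock: 17.38
tcp_pos: [0.6401, -0.0491, 0.0193]
orientation: [0.0, 0.998, 0.063, -0.001]
wrist_force: [-6.2, -0.7, 5.1]
finger_gap: 0.0684
grip_force: 3.4
psi-dock 0.0030903105745523907 tcp dock [-0.0512  0.0051] 0.019333813653945535 shift tool [-0.0059  0.0011 -0.0007] j [-0.2   0.59 -0.11  0.87 -0.    2.81]
[ 133  316  123   11 1275] [191.5 320.9] dock [-0.0367  0.0471]
  ends [array([-0.0369,  0.0651]), array([-0.0366,  0.0273])] yaw rel dock 0.009006559662328719
[ 380  316  148   11 1462] [459.7 320.8] dock [-0.0365 -0.0353]
  ends [array([-0.0364, -0.0108]), array([-0.0365, -0.0563])] yaw rel dock -0.0037387760029075363
[ 71 323  31  24 495] [ 85.  335.8] dock [-0.0439  0.0828]
[561 322  31  25 502] [576.8 334.7] dock [-0.043  -0.0744]
```

```bash
python3 -m pendant '[[0.6,0.001,0,0,0],[0.6,0.0,0,0,0]]'
python3 -m pendant '[[0.6,-0.006,0,0,0],[0.6,-0.008,0,0,0],[0.6,-0.008,0,0,0],[0.6,0,0,0,0],[0.6,0,0,0,0],[0.6,0,0,0,0]]'
python3 - <<'E'
from h import *
np.set_printoptions(precision=4,suppress=True)
delta([-.057,0.004,.02]); s,im=snap('wrist','w9'); close(s,im)
E
```

```text
clock: 17.68
tcp_pos: [0.6406, -0.049, 0.0193]
orientation: [0.0, 0.998, 0.063, -0.002]
wrist_force: [-8.6, -2.3, 5.9]
finger_gap: 0.0685
grip_force: 4.2
clock: 18.42
tcp_pos: [0.6209, -0.0517, 0.0195]
orientation: [0.0, 0.998, 0.063, 0.0]
wrist_force: [0.4, 0.7, 0.4]
finger_gap: 0.0677
grip_force: 0.0
psi-dock 0.0032957064326912255 tcp dock [-0.0706  0.0049] 0.019475069443996258 shift tool [ 0.0136  0.0009 -0.0005] j [-0.21  0.56 -0.17  0.84 -0.    2.8 ]
[ 122  253  415   13 5216] [329.4 259.2] dock [-0.036   0.0046]
  ends [array([-0.0362,  0.0653]), array([-0.0358, -0.0561])] yaw rel dock 0.003536684300164617
[571 262  32  29 656] [587.2 277.2] dock [-0.0427 -0.0741]
[ 61 264  32  28 625] [ 75.7 278.4] dock [-0.0436  0.082 ]
```

View pics/w9.png

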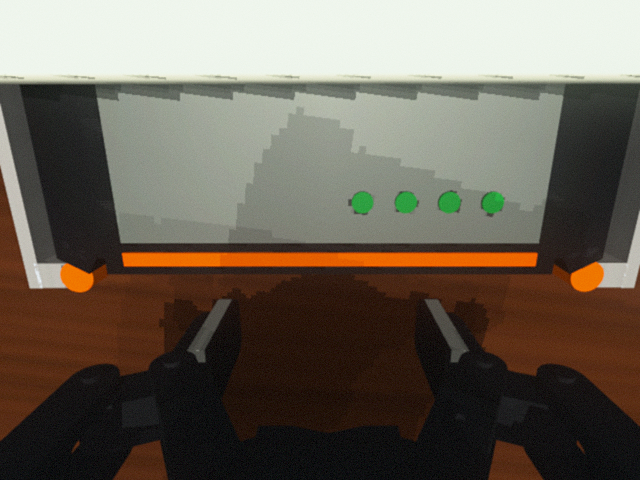

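The fingers are clear. Both rollers, at (76,278) and (587,277), are shut behind the pack 156 mm apart, and the pack is square and centred. I'll rise clear and hand in.

```bash
python3 -m pendant '[[0.6,-0.02,0,0,0],[0.6,-0.02,0,-0.01,0],[0.6,0,0,-0.05,0],[0.6,0,0,-0.05,0],[0.6,0,0,-0.05,0],[0.6,0,0,0,0],[0.6,0,0,0,0]]'
python3 - <<'E'
from h import *
np.set_printoptions(precision=4,suppress=True)
s,im=snap('wrist'); r=measure(s,im); print([todock(x) for x in r])
print(env.hand_in())
E
```

```text
clock: 19.35
tcp_pos: [0.5807, -0.0566, 0.1792]
orientation: [0.0, 0.998, 0.063, 0.0]
wrist_force: [0.2, 0.3, 0.4]
finger_gap: 0.0682
grip_force: 0.0
line [np.float32(0.65562147), np.float32(-0.048831213)] mid [ 0.6555 -0.0479] len 0.12071111532861485 yaw 0.125206
roller [0.6383 0.0283]
roller [ 0.6584 -0.1268]
[array([-0.0434,  0.0821]), array([-0.0425, -0.0744])]
the job is handed in; nothing more can be done
None
```

The pack sits square and centred in the dock with both clips measured shut behind it, the gripper let go and clear, and the job is handed in at about 19.5 s; the hand-in call returned no verdict.

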